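# Air the solar dryer in the morning

## Task

Open up the solar dryer for the day: swing its half-folded left mirror wing up until it stands upright like its twin on the right, then take the glass lid by its handle, break it free of the sticky rubber seal without letting it fly wide open, and hold it about 3 cm open at its front edge so that the damp air gets out. Finish while still holding the lid there, with both mirrors upright and the tray, jar and bowl nearby left alone.

Things in the scene. Friction and masses are not known exactly. Their poses are not given: they have to be found in the camera images.
- dryer: solar dryer: wooden case 320 x 420 x 152 mm (x, y, z), fast on the table, turned up to 0.3 rad. Glazed lid on top between 22 mm side walls, a mirror wing hinged on each side wall. Origin: centre of the underside; x from the front (handle, air holes, towards the robot) to the back, y to the left wing as the robot sees it, z up. All 'case frame' values below are in this frame, in mm
- lid: glazed wooden lid, 0.8 kg (+-20 percent), 315 x 370 x 20 mm. Origin: middle of its lower front edge, at (-160, 0, 130) in the case frame when shut, axes then as the case's; its height over 130 is how far the lid is open. Hinged along y at (150, 0, 130), 310 mm behind the origin; opens upward, tipping back. Let go, it drops back onto its seal, about 12 mm open
- lid_handle (a point): middle of the lid's steel bar handle, round, 12 mm thick, along y, 84 mm between posts, 30 mm free under it; (-135, 0, 186) in the case frame when shut: 285 mm in front of and 56 mm above the lid's hinge. The seal sticks: pulling it free here takes about 12 to 20 N within the first 3 mm, then less; it lets go with a small pop at about 12 mm, and 3 to 6 N of weight remain
- mirror_left (a joint): angle of the left wing, rad; 0 = folded flat over the glass, 1.571 = upright, up to 2.3 leaning outward; starts at 0.45 to 0.9. Plywood panel 250 mm long, 10 mm thick, reaching 190 mm from its hinge, which runs along x through (0, 200, 160) in the case frame; front edge at x = -105. The stiff hinge holds it where it is left; moving it takes 4 to 8 N at the peg
- mirror_left_peg (a point): grip point on the left wing's round wooden peg, 14 mm thick, along x, sticking out 80 mm forward of the wing's front edge (x = -105 to -185). At wing angle a it lies in the case frame at x = -163, y = 200 - 140 cos a + 7 sin a, z = 160 + 140 sin a + 7 cos a
- mirror_right (a joint): angle of the right mirror wing, the mirror image of the left one, rad; 0 = folded, 1.571 = upright. It already stands upright within 0.04 rad
- tray: steel baking tray of dried slices, 300 x 210 x 20 mm, lying to the left of the dryer; origin: centre of the underside
- jar: closed glass storage jar, 90 mm diameter, 150 mm tall, standing to the right of the dryer; origin: centre of the underside
- bowl: white bowl, 150 mm diameter, 60 mm tall, standing to the right of the dryer; origin: centre of the underside
Not all that is in view belongs to the job. Of the things shaped like the jar, the glass one is meant.

How it is judged (in metres and radians):
On the way, in this order (a step that is already met when the one before it is completed fails the run):
1. the left mirror stands upright, the lid still shut (value of joint mirror_left between 1.43 and 1.71 rad and z of lid in the frame of dryer below 0.136 m), for 0.3 s.
2. the lid is broken free of its seal (front edge more than 15 mm up) (z of lid in the frame of dryer above 0.145 m), for 0.1 s.
At the end, for the whole second after the job is handed in: the fingers hold the lid still (no other object props it) with its front edge 20 to 40 mm above its shut position, and both mirror wings stand upright within 8 degrees (z of lid in the frame of dryer between 0.15 and 0.17 m and linear speed of lid below 0.015 m/s and contact force between the fingers and lid above 2 N and value of joint mirror_left between 1.43 and 1.71 rad and value of joint mirror_right between 1.43 and 1.71 rad and contact force between lid and tray below 0.3 N and contact force between lid and jar below 0.3 N and contact force between lid and bowl below 0.3 N); the arm keeps its last pose, push and grip.
It fails at once if the lid flies wide open (front edge more than 80 mm up) (z of lid in the frame of dryer above 0.21 m).
It fails at once if the tray, jar or bowl is pushed more than 30 mm (distance of any of tray, jar, bowl from where it was at the start of the episode above 0.03 m).
It also fails if it takes over 51 s, if anything falls off the work surface, if the arm or the gripper's body presses on something with over 40 N, if the wrist force passes 120 N, or if a joint passes its speed limit or range.

## Robot

A 7-joint arm with a two-finger parallel gripper is mounted at the origin on the work surface. World frame = base frame: x ahead of the robot, y to its left, z up, the work surface at z = 0. Lengths are in mm, angles in rad, forces in N, time in s.
With the tool pointing down it reaches from about 425 to 925 mm from the base axis. Payload 6.8 kg.
Tool frame: the origin (TCP) lies midway between the tips of the shut fingers; the grasp point (between the pads) lies bot.grasp_offset behind it (bot.grasp_offset is the distance from the TCP to the grasp point, in mm); y points along the fingers, x is the direction in which the jaws open and shut, and the axes are right-handed (so a half turn about y gives the same grasp; the last joint's range is limited). The gripper opens to 88 mm and grips with 3 to 60 N. Pads are 20 mm wide; open, the fingers measure 115 mm over their backs; the gripper's body (75 mm by 178 mm) begins 61 mm behind the grasp point.
Start: joints at [-1.38, 0.477, 0.022, 1.555, -0.011, 1.109, -0.083], TCP at [198.698, 645.11, 195.764] pointing down, gripper open.
Joint ranges: [-2.96, 2.96], [-0.34, 2.1], [-1.41, 1.46], [0.24, 2.44], [-1.37, 4.51], [0.17, 1.92], [-2.96, 2.96]. Speed limits (rad/s): [2.39, 2.39, 3.14, 3.14, 3.14, 3.14, 3.14].

## Interface

Orientations are given as a unit quaternion [x, y, z, w].
In Python, from bench import readout, viewer, ticket, bot gives the robot as it stands.
- The arm moves only by the tool send_rows, never from a script. Its arguments are lists of equal length, an entry for each row: "xyz": the shift along the tool's x, y, z in cm, a list of three; "turn": the turn about the tool's y in rad. In form: {"xyz": [[tx, ty, tz], ...], "turn": [turn, ...]}. A call has exactly 8 rows; each row is the pose to reach, as a shift and turn from the pose measured when the call began, along the tool's axes at that moment; what a row does not reach only later rows make up. A row lasts 1/10 s, in which the tool goes at most 50 mm and 8.59 degrees, less where a joint would pass 70% of its speed; a pose out of reach is approached as far as the arm can. A call with a gripper value outside its range is refused whole. "fingers" is the opening, from -1 (shut) to 1 (fully open), set as the call begins (left out, the last holds). The fingers move at their own pace and stop on an object; the grip force is fixed at half the most. Time passes only in rows, so rows that repeat a pose let the fingers close, or fill a call up. It gives the time, the measured TCP pose, the force and the opening at its end, in the units of the state.
- readout.get_state(): the state, without advancing time (a new reading comes with each control period).
- viewer.grab_frame(name): name is "scene" or "top" or "wrist"; returns the picture (420x560x3 uint8, red, green, blue); there is no depth.
- viewer.get_calibration(name): a dict with "camera_matrix" (3x3 intrinsics, pixels), "k1" (the pictures are not rectified: a ray, as slopes to the right and down, at radius r is drawn at 1 + k1 r^2 times it, then the intrinsics apply), "xyz" and "attitude" of the camera in the world; the wrist camera has in their place "mount" (4x4, takes a point from camera to tool coordinates, whose origin is the TCP and whose axes are the tool frame's). Camera axes: x right, y down, z forward; pixel columns grow to the right and rows downward; lengths in mm; the calibration is good to about 2 mm. A picture is of the moment at which its call begins: read the wrist's pose just before it. get_calibration takes no time and is no camera call.
- ticket.job_done(): hands the job in, once; it reports no verdict.
The state is a dict: "time": time; "joints": joint angles; "joint_vel": joint speeds; "joint_torque": joint torques, N m; "tool_pos": TCP position; "eef_rot": TCP orientation; "force": force on the tool from outside, world axes, zero at the start; "moment": the same for the moment, N m; "finger_gap": finger opening in mm.
Only numpy, scipy, OpenCV 4.12 (cv2) and the standard library are available. Lean on these libraries where they do the work, as an engineer would, in place of code of your own. Each camera call takes 0.05 s, during which the arm holds its last target.

## Working session

There is one attempt and no reset: what is moved stays moved. The work goes in short steps, Python scripts to look and compute and a tool call to move; the robot and the scene stay as the last step left them, time stands still between calls to the robot, and variables do not carry over. Pictures are saved under pics/ and viewed, and the job is handed in when it is done.

Besides the shell and the picture viewer there is one more tool, called after "Call:" by a JSON object that holds its "method" and its "body", one argument or row to a line. send_rows: Moves the arm, as the interface text tells. Its arguments: {"type":"object","properties":{"xyz":{"type":"array","items":{"type":"array","items":{"type":"number"}}},"turn":{"type":"array","items":{"type":"number"}},"fingers":{"type":"number"}},"required":["xyz","turn"]}

```bash
ls; mkdir -p pics; python3 - <<'E'
from bench import readout, viewer, ticket, bot
import cv2,json
s=readout.get_state()
print({k:s[k] for k in s}); print(bot.grasp_offset)
for n in ["scene","top","wrist"]:
    im=viewer.grab_frame(n); cv2.imwrite(f"pics/{n}0.png",im[:,:,::-1])
    print(n,viewer.get_calibration(n))
E
```

```text
pics
{'time': 0.0, 'joints': array([-1.38008318,  0.47773049,  0.02234393,  1.55641035, -0.01147956,
        1.10932605, -0.08308483]), 'joint_vel': array([ 4.98809753e-04, -1.05533610e-03, -3.01492843e-05, -2.12026248e-03,
       -9.27432919e-04, -1.31797922e-03,  1.02702927e-04]), 'joint_torque': array([-6.47081451e-04, -5.82840121e+01,  1.53425552e+00, -2.72614217e+01,
       -5.43433533e-02,  1.69259455e-02,  1.56788151e-04]), 'tool_pos': array([198.54901056, 644.4719962 , 194.84590259]), 'eef_rot': array([ 0.56925358,  0.4195522 , -0.42047994, -0.56843903]), 'force': array([-0.61045329,  0.15537218,  0.16650597]), 'moment': array([-0.05358327,  0.00355517, -0.02273722]), 'finger_gap': 87.56451524987571}
18.700000000000003
scene {'camera_matrix': array([[414.9139577 ,   0.        , 278.34506616],
       [  0.        , 414.9139577 , 204.49421447],
       [  0.        ,   0.        ,   1.        ]]), 'k1': -0.11580951495291611, 'xyz': array([1395.52672547, -389.95434352, 1065.51579471]), 'attitude': array([ 0.75329701,  0.52937242, -0.22100169, -0.32166241])}
top {'camera_matrix': 
[... 174 characters left out ...]
132533, 'xyz': array([ 293.71775912,  -40.07284038, 1383.63735146]), 'attitude': array([ 0.70597782, -0.70304097,  0.05625193, -0.06453239])}
wrist {'camera_matrix': array([[315.45829761,   0.        , 283.58824902],
       [  0.        , 315.45829761, 210.64774192],
       [  0.        ,   0.        ,   1.        ]]), 'k1': -0.014748132986390208, 'mount': array([[ 9.99999809e-01,  2.42576895e-04, -5.67701269e-04,
        -1.63738367e-01],
       [ 6.12449074e-04, -2.74096932e-01,  9.61701875e-01,
        -1.87874258e+02],
       [ 7.76814790e-05, -9.61702040e-01, -2.74097028e-01,
         7.50386660e+01],
       [ 0.00000000e+00,  0.00000000e+00,  0.00000000e+00,
         1.00000000e+00]])}
```

View pics/top0.png

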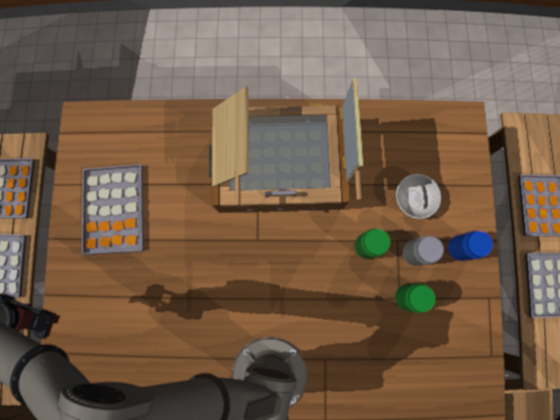

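View pics/scene0.png

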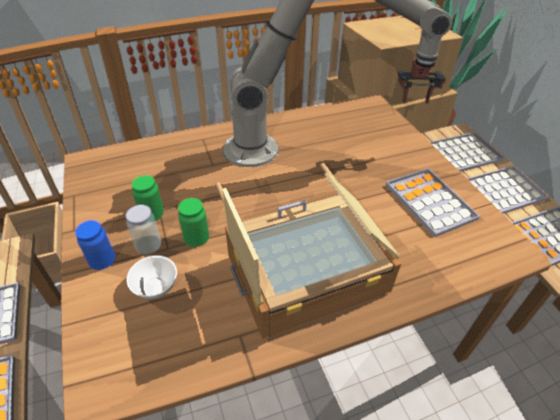

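View pics/wrist0.png

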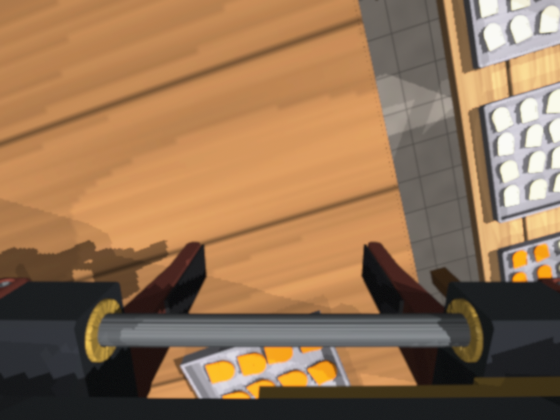

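```bash
python3 - <<'E'
import cv2
a=cv2.imread('pics/top0.png')[70:220,195:375]; cv2.imwrite('pics/tc.png',cv2.resize(a,(720,600),interpolation=cv2.INTER_CUBIC))
a=cv2.imread('pics/scene0.png')[150:340,210:410]; cv2.imwrite('pics/sc.png',cv2.resize(a,(600,570),interpolation=cv2.INTER_CUBIC))
E
```

```text
(no output)
```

View pics/tc.png

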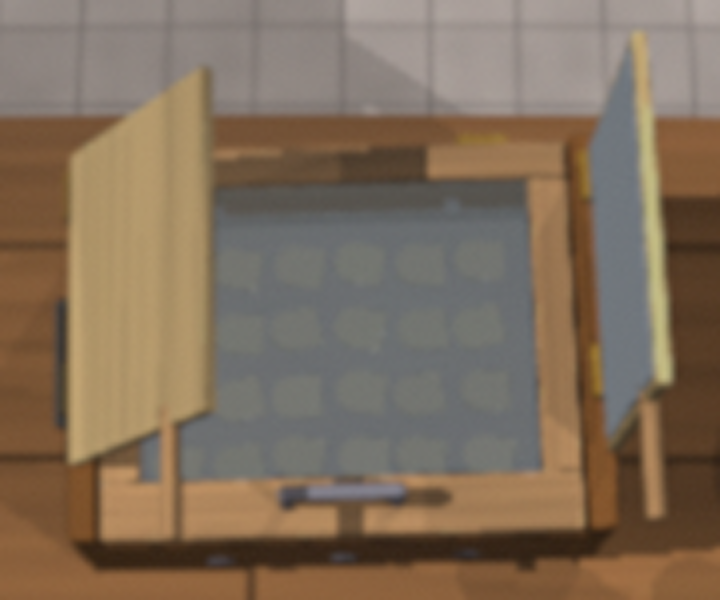

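View pics/sc.png

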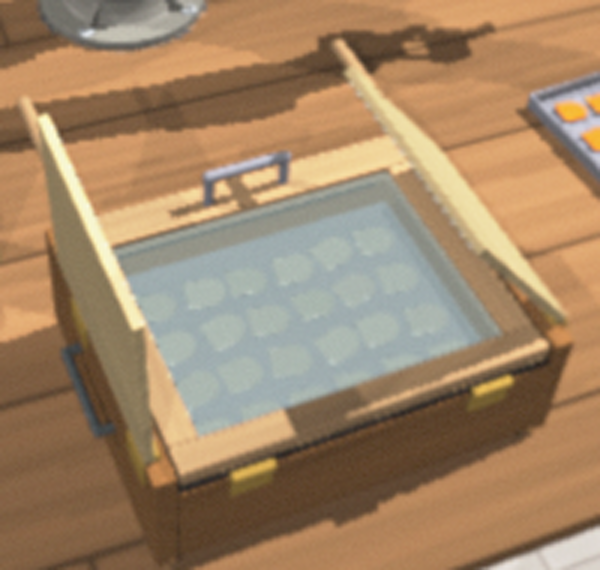

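```bash
cat > h.py <<'E'
import numpy as np, cv2
from scipy.spatial.transform import Rotation as R
def proj(c,P):
    P=np.atleast_2d(P); q=(P-c['xyz'])@R.from_quat(c['attitude']).as_matrix()
    s=q[:,:2]/q[:,2:]; r2=(s**2).sum(1,keepdims=True); s=s*(1+c['k1']*r2)
    K=c['camera_matrix']; return np.c_[s[:,0]*K[0,0]+K[0,2],s[:,1]*K[1,1]+K[1,2]]
def wc(c,pos,rot):
    Rt=R.from_quat(rot).as_matrix(); M=c['mount']; 
    return dict(camera_matrix=c['camera_matrix'],k1=c['k1'],xyz=pos+Rt@M[:3,3],attitude=R.from_matrix(Rt@M[:3,:3]).as_quat())
def ray(c,uv):
    K=c['camera_matrix']; d=np.array([(uv[0]-K[0,2])/K[0,0],(uv[1]-K[1,2])/K[1,1]]); s=d.copy()
    for _ in range(20): s=d/(1+c['k1']*(s@s))
    return R.from_quat(c['attitude']).as_matrix()@np.r_[s,1]
def onz(c,uv,z):
    d=ray(c,uv); return c['xyz']+d*(z-c['xyz'][2])/d[2]
def wing(side,x,r,n,a):
    return np.array([x,side*(200-r*np.cos(a)+n*np.sin(a)),160+r*np.sin(a)+n*np.cos(a)])
def toW(p,P):
    c,s=np.cos(p[2]),np.sin(p[2]); P=np.atleast_2d(P)
    return np.c_[p[0]+c*P[:,0]-s*P[:,1],p[1]+s*P[:,0]+c*P[:,1],P[:,2]]
E
cat > fit.py <<'E'
from h import *
from bench import viewer
from scipy.optimize import least_squares
T=viewer.get_calibration('top');S=viewer.get_calibration('scene')
t=lambda u,v:(195+u/4-.375,70+v/4-.375); s=lambda u,v:(210+u/3-.33,150+v/3-.33)
obs=[(T,t(345,494),lambda a,b:[-135,0,186]),(S,s(248,166),lambda a,b:[-135,0,186]),
(T,t(171,537),lambda a,b:wing(1,-185,140,7,a)),(T,t(655,517),lambda a,b:wing(-1,-185,140,7,b)),
(S,s(342,44),lambda a,b:wing(1,-185,140,7,a)),(S,s(27,100),lambda a,b:wing(-1,-185,140,7,b)),
(T,t(209,410),lambda a,b:wing(1,-105,190,7,a)),(T,t(207,68),lambda a,b:wing(1,145,190,7,a)),
(T,t(662,384),lambda a,b:wing(-1,-105,190,7,b)),(T,t(639,33),lambda a,b:wing(-1,145,190,7,b)),
(S,s(44,119),lambda a,b:wing(-1,-105,190,7,b)),(S,s(138,325),lambda a,b:wing(-1,145,190,7,b)),
(T,t(72,540),lambda a,b:[-160,210,152]),(T,t(613,529),lambda a,b:[-160,-210,152])]
def f(p): return np.concatenate([proj(c,toW(p,g(p[3],p[4])))[0]-np.array(uv) for c,uv,g in obs])
r=least_squares(f,[650,0,0,.7,1.57],loss='soft_l1'); print(r.x.round(3)); print(f(r.x).reshape(-1,2).round(1))
p=r.x; np.save('p.npy',p)
print('handle',toW(p,[-135,0,186]),'peg',toW(p,wing(1,-163,140,7,p[3])),'handle by ray',onz(T,obs[0][1],186))
E
python3 fit.py
```

```text
[ 6.95188e+02 -2.94820e+01  2.60000e-02  9.04000e-01  1.58500e+00]
[[-0.6 -0.6]
 [ 0.2  0. ]
 [-0.3  0.5]
 [ 0.2  0.9]
 [-0.8 -0.4]
 [-0.4 -0.1]
 [ 0.1 -0.2]
 [ 0.1 -0.7]
 [ 0.4  0.1]
 [ 0.3 -0.4]
 [ 0.2 -2. ]
 [ 0.7  0.3]
 [-1.1 -0.1]
 [ 1.8 -0.4]]
handle [[560.23286878 -32.95161867 186.        ]] peg [[529.18497332  85.23458522 274.36394791]] handle by ray [558.35501591 -34.63984413 186.        ]
```

```bash
cat > go.py <<'E'
from h import *
from bench import readout
import sys
def delta(P,jaw=None):
    """P: wanted TCP world, jaw: wanted yaw of tool x (mod pi)"""
    s=readout.get_state(); M=R.from_quat(s['eef_rot']).as_matrix()
    d=M.T@(np.array(P)-s['tool_pos'])/10
    yaw=np.arctan2(M[1,0],M[0,0]); out=[d.round(2)]
    print('t',round(s['time'],2),'pos',s['tool_pos'].round(1),'gap',round(s['finger_gap'],1),'F',s['force'].round(1),'jawyaw',yaw.round(3),'y axis',M[:,1].round(3),'j',s['joints'].round(2))
    if jaw is not None:
        e=(jaw-yaw+np.pi/2)%np.pi-np.pi/2
        print('turn needed about tool y: ',(-e).round(3),' or ',(-e-np.sign(-e)*np.pi).round(3))
    print('shift cm',d.round(2))
E
python3 - <<'E'
from go import *
p=np.load('p.npy')
g=toW(p,wing(1,-163,140,7,p[3]))[0]
print(g); delta(g+[0,0,120-18.7],np.pi/2+p[2])
E
```

```text
[529.18497332  85.23458522 274.36394791]
t 0.15 pos [198.6 644.6 195. ] gap 87.5 F [ 0.1  0.4 -0.5] jawyaw 1.272 y axis [-0.    -0.001 -1.   ] j [-1.38  0.48  0.02  1.56 -0.01  1.11 -0.08]
turn needed about tool y:  -0.324  or  2.817
shift cm [-43.75 -18.   -48.06]
```

Call:
{"method": "send_rows", "body": {
  "xyz": [
    [0,-5,0],
    [0,-10,0],
    [-3,-14,-3],
    [-6,-17,-6.5],
    [-9,-18,-10],
    [-12,-18,-13.5],
    [-15,-18,-17],
    [-18,-18,-20]
  ],
  "turn": [0,0,-0.05,-0.1,-0.15,-0.2,-0.25,-0.324]
}}

```text
time: 0.95
tool_pos: [338.3, 411.4, 375.4]
eef_rot: [-0.494, -0.506, 0.507, 0.493]
force: [-0.4, 0.7, -0.4]
finger_gap: 87.6
```

```bash
python3 - <<'E'
from go import *
p=np.load('p.npy')
g=toW(p,wing(1,-163,140,7,p[3]))[0]
delta(g+[0,0,120-18.7],np.pi/2+p[2])
E
```

```text
t 0.95 pos [338.3 411.4 375.4] gap 87.6 F [-0.4  0.7 -0.4] jawyaw 1.597 y axis [ 0.    -0.001 -1.   ] j [-1.09  0.12  0.1   1.64 -0.01  1.39  0.61]
turn needed about tool y:  0.0  or  -3.141
shift cm [-3.310e+01  2.000e-02 -1.824e+01]
```

Call:
{"method": "send_rows", "body": {
  "xyz": [
    [-4.5,0,-2.5],
    [-9,0,-5],
    [-13,0,-7.5],
    [-17.5,0,-10],
    [-22,0,-12.5],
    [-26.5,0,-15],
    [-31,0,-17],
    [-33.1,0,-18.2]
  ],
  "turn": [0,0,0,0,0,0,0,0]
}}

```text
time: 1.75
tool_pos: [529.7, 80.7, 376.0]
eef_rot: [-0.495, -0.505, 0.506, 0.494]
force: [0.0, 1.1, 0.1]
finger_gap: 88.0
```

```bash
python3 - <<'E'
from go import *
p=np.load('p.npy')
from bench import viewer
s=readout.get_state()
im=viewer.grab_frame('wrist')[:,:,::-1].copy()
c=wc(viewer.get_calibration('wrist'),s['tool_pos'],s['eef_rot'])
for P in [wing(1,-185,140,7,p[3]),wing(1,-163,140,7,p[3]),[-135,0,186],wing(1,-105,190,7,p[3])]:
    u=proj(c,toW(p,P))[0]; print(u.round(0)); cv2.drawMarker(im,tuple(int(x) for x in u),(0,0,255),0,10)
cv2.imwrite('pics/w1.png',im)
g=toW(p,wing(1,-163,140,7,p[3]))[0]
delta(g+[0,0,-18.7],np.pi/2+p[2])
E
```

```text
[289. 180.]
[289. 203.]
[192. 207.]
[254. 278.]
t 1.8 pos [531.3  76.6 376. ] gap 88.1 F [ 0.5 -3.6  0.8] jawyaw 1.587 y axis [ 0.002 -0.004 -1.   ] j [-0.65  0.12  0.43  1.65 -0.05  1.38  1.38]
turn needed about tool y:  -0.009  or  3.132
shift cm [ 0.92 12.03  0.22]
```

View pics/w1.png

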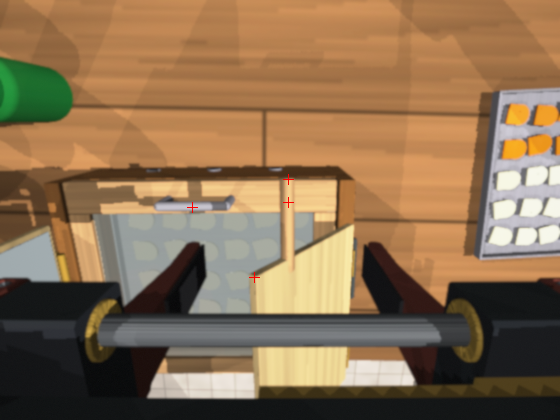

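Wrist view: the projected peg tip (289,180), handle centre (192,207) and wing corner (254,278) fall on the real features, within a few pixels. Next I go down onto the peg.

Call:
{"method": "send_rows", "body": {
  "xyz": [
    [0.9,1.5,0.2],
    [0.9,3,0.2],
    [0.9,5,0.2],
    [0.9,7,0.2],
    [0.9,9,0.2],
    [0.9,11,0.2],
    [0.9,12,0.2],
    [0.9,12,0.2]
  ],
  "turn": [0,0,0,0,0,0,0,0]
}}

```text
time: 2.6
tool_pos: [528.3, 85.1, 254.6]
eef_rot: [-0.497, -0.503, 0.506, 0.495]
force: [0.3, 0.3, 0.6]
finger_gap: 87.8
```

```bash
python3 - <<'E'
from go import *
p=np.load('p.npy')
from bench import viewer
cv2.imwrite('pics/s2.png',viewer.grab_frame('scene')[:,:,::-1]); cv2.imwrite('pics/w2.png',viewer.grab_frame('wrist')[:,:,::-1])
g=toW(p,wing(1,-163,140,7,p[3]))[0]
delta(g+[0,0,-18.7],np.pi/2+p[2])
E
```

```text
t 2.7 pos [529.7  85.2 256.5] gap 87.6 F [0.2 0.2 0. ] jawyaw 1.587 y axis [ 0.002 -0.004 -1.   ] j [-0.64  0.19  0.42  1.84 -0.08  1.13  1.4 ]
turn needed about tool y:  -0.009  or  3.132
shift cm [0.   0.09 0.05]
```

View pics/w2.png

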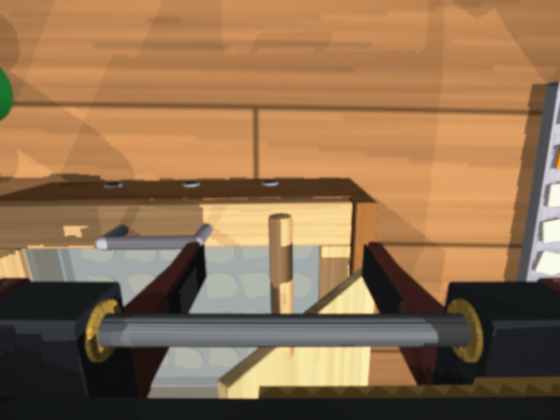

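View pics/s2.png

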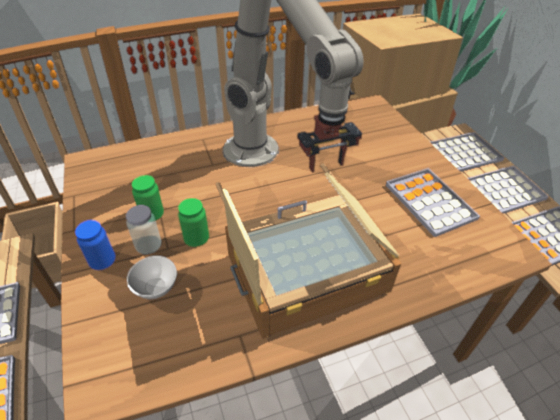

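The peg's tip (281,218) sits midway between the fingers, and the tips are beyond it. I close on it.

Call:
{"method": "send_rows", "body": {
  "xyz": [
    [0,0,0],
    [0,0,0],
    [0,0,0],
    [0,0,0],
    [0,0,0],
    [0,0,0],
    [0,0,0],
    [0,0,0]
  ],
  "turn": [0,0,0,0,0,0,0,0],
  "fingers": -1
}}

```text
time: 3.5
tool_pos: [529.7, 85.2, 256.5]
eef_rot: [-0.497, -0.504, 0.505, 0.494]
force: [-0.0, 0.5, 0.3]
finger_gap: 27.3
```

```bash
python3 - <<'E'
from go import *
p=np.load('p.npy')
s=readout.get_state(); M=R.from_quat(s['eef_rot']).as_matrix()
g0=toW(p,wing(1,-163,140,7,p[3]))[0]
delta(g0+[0,0,-18.7],np.pi/2+p[2])
for a in np.linspace(p[3],1.6,9)[1:]:
    print(a.round(3),(M.T@(toW(p,wing(1,-163,140,7,a))[0]-g0)/10).round(2))
E
```

```text
t 3.5 pos [529.7  85.2 256.5] gap 27.3 F [-0.   0.5  0.3] jawyaw 1.587 y axis [ 0.002 -0.004 -1.   ] j [-0.64  0.19  0.42  1.84 -0.08  1.13  1.4 ]
turn needed about tool y:  -0.009  or  3.132
shift cm [0.   0.08 0.05]
0.991 [ 1.02 -0.66  0.01]
1.078 [ 2.1  -1.24  0.02]
1.165 [ 3.22 -1.72  0.03]
1.252 [ 4.38 -2.1   0.04]
1.339 [ 5.56 -2.37  0.05]
1.426 [ 6.77 -2.55  0.06]
1.513 [ 7.99 -2.61  0.07]
1.6 [ 9.2  -2.57  0.08]
```

Still closing (27 mm); one more wait, a bit lower.

Call:
{"method": "send_rows", "body": {
  "xyz": [
    [0,0.1,0],
    [0,0.1,0],
    [0,0.1,0],
    [0,0.1,0],
    [0,0.1,0],
    [0,0.1,0],
    [0,0.1,0],
    [0,0.1,0]
  ],
  "turn": [0,0,0,0,0,0,0,0]
}}

```text
time: 4.3
tool_pos: [529.7, 85.2, 255.5]
eef_rot: [-0.497, -0.504, 0.505, 0.494]
force: [0.0, 0.6, -1.0]
finger_gap: 0.4
```

```bash
python3 - <<'E'
from go import *
from bench import viewer
cv2.imwrite('pics/w3.png',viewer.grab_frame('wrist')[:,:,::-1])
a=viewer.grab_frame('scene')[:,:,::-1]
cv2.imwrite('pics/s3.png',cv2.resize(a[110:310,210:410],(600,600),interpolation=cv2.INTER_CUBIC))
E
```

```text
(no output)
```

View pics/w3.png

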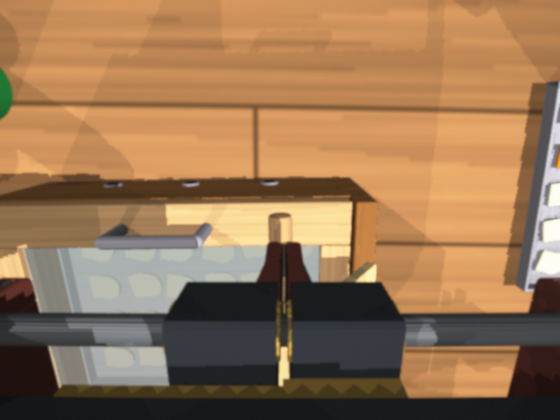

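View pics/s3.png

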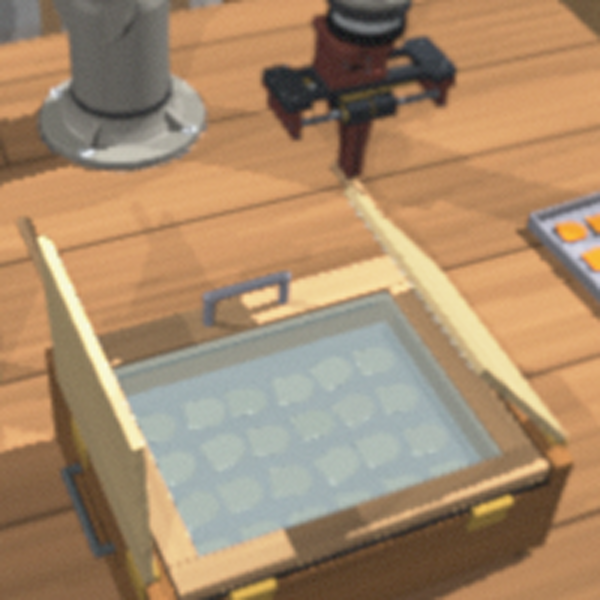

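```bash
python3 - <<'E'
from go import *
from bench import viewer
p=np.load('p.npy')
T=viewer.get_calibration('top');S=viewer.get_calibration('scene');W0=viewer.get_calibration('wrist')
s=readout.get_state()
W=wc(W0,s['tool_pos']+[0,0,1],s['eef_rot'])
for a in [.7,.8,.85,.9]:
    P=toW(p,wing(1,-185,140,7,a)); Q=toW(p,wing(1,-105,190,7,a))
    print(a,P.round(0),'top',proj(T,P).round(1),'sc',proj(S,P).round(1),'w',proj(W,P).round(0),proj(W,Q).round(0))
print('obs top',(237.4,203.9),'scene',(323.7,164.3),'w2 tip ~ (281,224), corner (220,382)')
P=toW(p,[-135,0,186]);print('handle w',proj(W,P))
for z in range(180,300,20): print(z,onz(W,(281,224),z).round(0),onz(T,(237.4,203.9),z).round(0))
E
```

```text
0.7 [[508.  63. 256.]] top [[245.5 205.4]] sc [[316.1 170.3]] w [[249. 209.]] [[185. 353.]]
0.8 [[507.  73. 265.]] top [[241.6 204.9]] sc [[319.3 167.1]] w [[264. 213.]] [[201. 370.]]
0.85 [[507.  79. 270.]] top [[239.5 204.6]] sc [[321.  165.6]] w [[273. 216.]] [[212. 379.]]
0.9 [[507.  84. 274.]] top [[237.3 204.4]] sc [[322.7 164.1]] w [[283. 218.]] [[224. 388.]]
obs top (237.4, 203.9) scene (323.7, 164.3) w2 tip ~ (281,224), corner (220,382)
handle w [[149.74411535 243.07212604]]
180 [542.  83. 180.] [527.  94. 180.]
200 [536.  83. 200.] [523.  92. 200.]
220 [529.  83. 220.] [519.  90. 220.]
240 [522.  83. 240.] [515.  88. 240.]
260 [516.  83. 260.] [511.  85. 260.]
280 [509.  83. 280.] [507.  83. 280.]
```

```bash
python3 - <<'E'
from go import *
from bench import viewer
p=np.load('p.npy')
T=viewer.get_calibration('top');S=viewer.get_calibration('scene');W0=viewer.get_calibration('wrist')
s=readout.get_state();print(s['tool_pos'],s['finger_gap'])
W=wc(W0,s['tool_pos'],s['eef_rot'])
P=s['tool_pos']
for dz in [0,18.7,40]:
  q=P+[0,0,dz]
  print(dz,((proj(S,q)-[210,110])*3).round(0),proj(W,q).round(0),proj(T,q).round(1))
P=toW(p,wing(1,-163,140,7,.89));print(((proj(S,P)-[210,110])*3).round(0),proj(W,P))
a=viewer.grab_frame('top')[:,:,::-1]
cv2.imwrite('pics/t4.png',cv2.resize(a[120:240,180:340],(800,600),interpolation=cv2.INTER_CUBIC))
E
```

```text
[529.71637342  85.20088652 255.50866407] 0.4316825461078289
0 [[347. 189.]] [[284. 243.]] [[237.8 197.7]]
18.7 [[348. 175.]] [[284. 255.]] [[237.1 196.3]]
40 [[350. 158.]] [[284. 272.]] [[236.2 194.6]]
[[347. 176.]] [[281.17684453 253.71305296]]
```

View pics/t4.png

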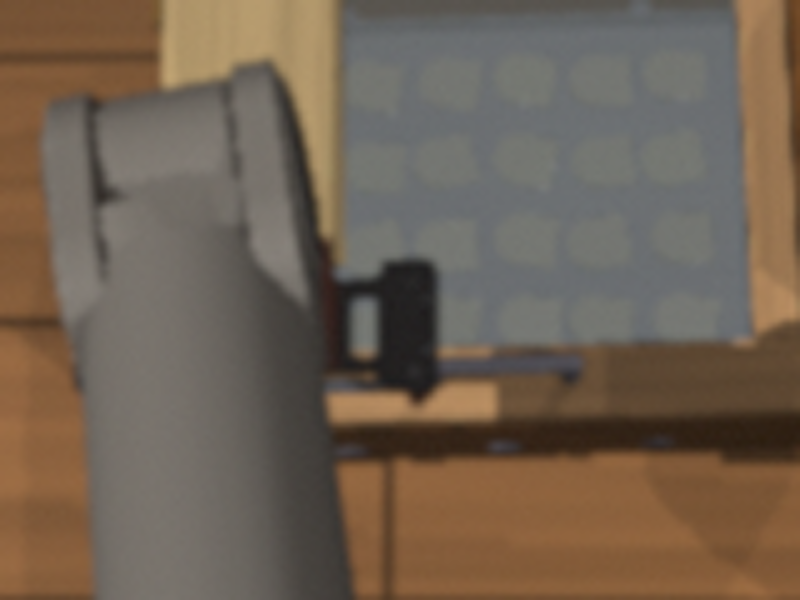

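```bash
python3 - <<'E'
from go import *
from bench import viewer
a=viewer.grab_frame('scene')[:,:,::-1]
b=viewer.grab_frame('wrist')[:,:,::-1]
print(readout.get_state()['moment'],readout.get_state()['force'])
cv2.imwrite('pics/s5.png',np.hstack([cv2.resize(a[140:200,300:350],(400,480),interpolation=cv2.INTER_CUBIC),cv2.resize(b[200:320,234:334],(400,480),interpolation=cv2.INTER_CUBIC)]))
E
```

```text
[ 0.04059967  0.0334981  -0.01596835] [-0.08488066 -0.5984509  -1.07855083]
```

View pics/s5.png

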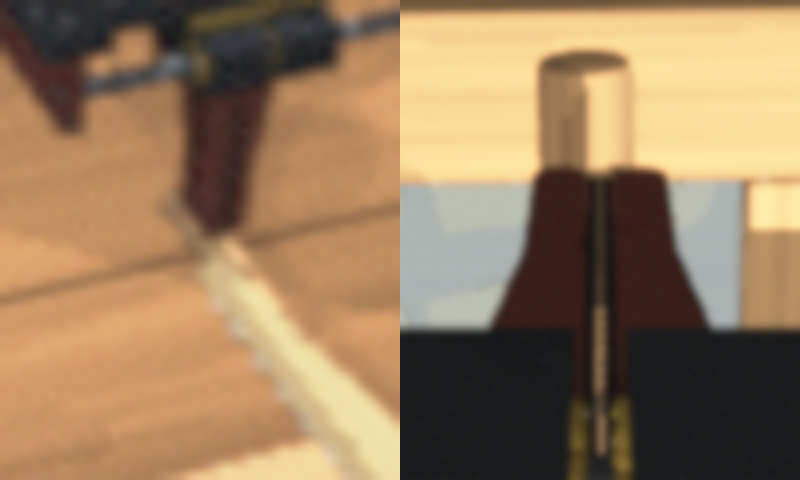

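The shut fingers cover the peg from above in both views (scene (327,169), wrist (284,243)), and the gap reads 0.4. So the real tips end about 20–25 mm behind the stated TCP. I'll open partly, go lower and re-grip.

Call:
{"method": "send_rows", "body": {
  "xyz": [
    [0,0,0],
    [0,0,0],
    [0,0,0],
    [0,0,0],
    [0,0,0],
    [0,0,0],
    [0,0,0],
    [0,0,0]
  ],
  "turn": [0,0,0,0,0,0,0,0],
  "fingers": 0.2
}}

```text
time: 5.35
tool_pos: [529.7, 85.2, 255.5]
eef_rot: [-0.497, -0.504, 0.505, 0.494]
force: [0.5, 0.0, 0.6]
finger_gap: 52.6
```

Call:
{"method": "send_rows", "body": {
  "xyz": [
    [0,0.5,0],
    [0,1,0],
    [0,1.5,0],
    [0,2,0],
    [0,2.5,0],
    [0,2.5,0],
    [0,2.5,0],
    [0,2.5,0]
  ],
  "turn": [0,0,0,0,0,0,0,0]
}}

```text
time: 6.15
tool_pos: [529.9, 85.1, 230.7]
eef_rot: [-0.497, -0.504, 0.504, 0.494]
force: [0.1, 0.2, 0.7]
finger_gap: 52.9
```

```bash
python3 - <<'E'
from go import *
from bench import viewer
a=viewer.grab_frame('scene')[:,:,::-1]
b=viewer.grab_frame('wrist')[:,:,::-1]
cv2.imwrite('pics/s6.png',np.hstack([cv2.resize(a[140:200,300:350],(400,480),interpolation=cv2.INTER_CUBIC),cv2.resize(b[180:330,204:364],(400,480),interpolation=cv2.INTER_CUBIC)]))
delta([0,0,0])
E
```

```text
t 6.25 pos [529.9  85.1 230.7] gap 52.5 F [-0.5  0.5 -0.7] jawyaw 1.587 y axis [ 0.003 -0.004 -1.   ] j [-0.63  0.22  0.41  1.87 -0.09  1.07  1.41]
shift cm [-7.54 22.97 53.18]
```

View pics/s6.png

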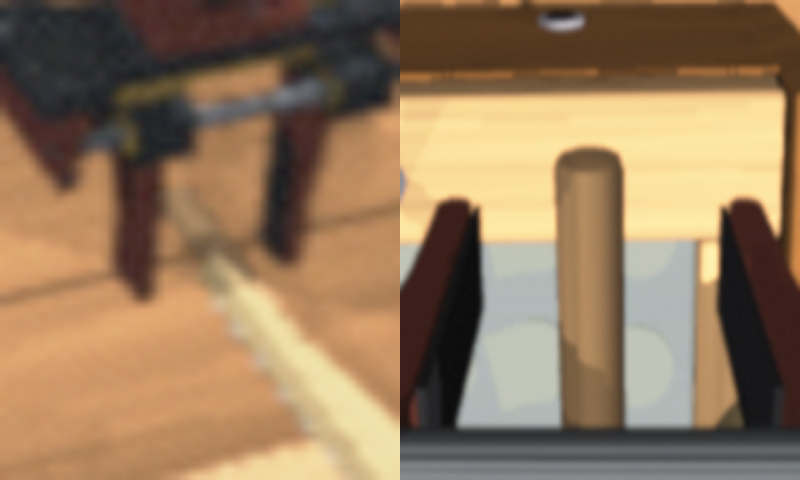

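The peg now lies between the fingers in both views. I close.

Call:
{"method": "send_rows", "body": {
  "xyz": [
    [0,0,0],
    [0,0,0],
    [0,0,0],
    [0,0,0],
    [0,0,0],
    [0,0,0],
    [0,0,0],
    [0,0,0]
  ],
  "turn": [0,0,0,0,0,0,0,0],
  "fingers": -1
}}

```text
time: 7.05
tool_pos: [529.9, 83.4, 230.8]
eef_rot: [-0.498, -0.503, 0.505, 0.494]
force: [-0.7, -5.2, 2.2]
finger_gap: 13.4
```

Call:
{"method": "send_rows", "body": {
  "xyz": [
    [0.5,-0.35,0],
    [1.05,-0.7,0],
    [1.6,-1.0,0],
    [2.15,-1.3,0],
    [2.75,-1.55,0],
    [3.3,-1.8,0],
    [3.9,-2.0,0.05],
    [4.5,-2.2,0.05]
  ],
  "turn": [0,0,0,0,0,0,0,0]
}}

```text
time: 7.85
tool_pos: [528.7, 124.2, 253.2]
eef_rot: [-0.5, -0.501, 0.505, 0.494]
force: [-3.8, -11.8, 9.4]
finger_gap: 13.4
```

```bash
python3 - <<'E'
from go import *
p=np.load('p.npy')
for a in [1.25,1.3,1.4,1.5,1.571,1.6]:
  print(a,toW(p,wing(1,-163,140,7,a)).round(1))
delta(toW(p,wing(1,-163,140,7,1.58))[0]+[0,0,-42.5],np.pi/2+p[2])
E
```

```text
1.25 [[528.1 128.8 295.1]]
1.3 [[527.9 135.6 296.8]]
1.4 [[527.5 149.4 299.2]]
1.5 [[527.2 163.3 300.1]]
1.571 [[526.9 173.3 300. ]]
1.6 [[526.8 177.3 299.7]]
t 7.85 pos [528.7 124.2 253.2] gap 13.4 F [ -3.8 -11.8   9.4] jawyaw 1.583 y axis [ 0.002 -0.011 -1.   ] j [-0.69  0.21  0.4   1.82 -0.08  1.13  1.32]
turn needed about tool y:  -0.014  or  3.128
shift cm [ 5.03 -0.48  0.12]
```

Call:
{"method": "send_rows", "body": {
  "xyz": [
    [0.8,-0.15,0],
    [1.6,-0.3,0],
    [2.4,-0.4,0],
    [3.2,-0.48,0.05],
    [4.0,-0.5,0.1],
    [4.7,-0.5,0.1],
    [5.1,-0.5,0.1],
    [5.1,-0.5,0.1]
  ],
  "turn": [0,0,0,0,0,0,0,0]
}}

```text
time: 8.65
tool_pos: [527.5, 174.2, 258.1]
eef_rot: [-0.501, -0.5, 0.505, 0.493]
force: [0.4, -5.0, 4.2]
finger_gap: 13.2
```

```bash
python3 - <<'E'
from go import *
from bench import viewer
p=np.load('p.npy')
a=viewer.grab_frame('scene')[:,:,::-1]
cv2.imwrite('pics/s7.png',cv2.resize(a[110:310,210:410],(600,600),interpolation=cv2.INTER_CUBIC))
delta(toW(p,wing(1,-163,140,7,1.571))[0]+[0,0,-42.5],np.pi/2+p[2])
S=viewer.get_calibration('scene')
for a in [1.43,1.5,1.57,1.64]: print(a,[((proj(S,toW(p,wing(1,x,r,7,a)))[0]-[210,110])*3).round(0) for x,r in [(-185,140),(-105,190),(145,190)]])
E
```

```text
t 8.7 pos [527.5 174.2 258.1] gap 13.2 F [ 0.2 -4.6  4.1] jawyaw 1.582 y axis [ 0.002 -0.012 -1.   ] j [-0.75  0.23  0.37  1.79 -0.08  1.14  1.23]
turn needed about tool y:  -0.014  or  3.128
shift cm [-0.09  0.06  0.06]
1.43 [array([401., 128.]), array([439., 135.]), array([588., 309.])]
1.5 [array([409., 125.]), array([452., 132.]), array([601., 304.])]
1.57 [array([417., 124.]), array([464., 129.]), array([615., 300.])]
1.64 [array([426., 122.]), array([475., 127.]), array([627., 297.])]
```

View pics/s7.png

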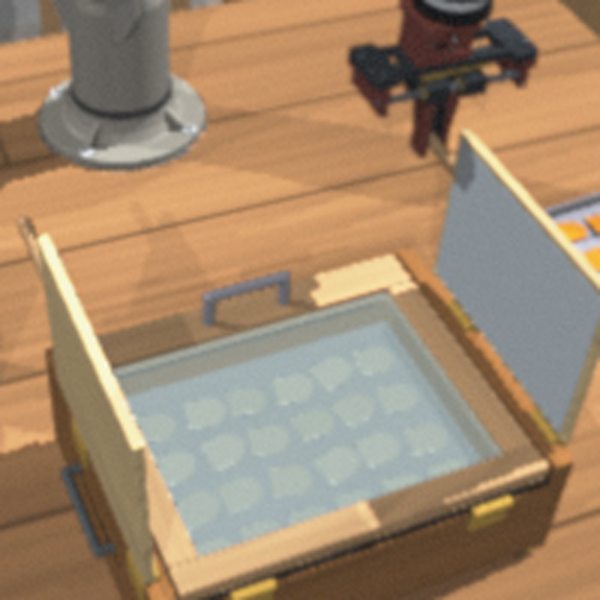

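Wing corner front at (464,132) matches about 1.56 rad. I let go, rise, then go to the handle with the jaws turned a quarter.

Call:
{"method": "send_rows", "body": {
  "xyz": [
    [-0.1,0,0],
    [-0.1,0,0],
    [-0.1,0,0],
    [-0.1,0,0],
    [-0.1,0,0],
    [-0.1,-2,0],
    [-0.1,-5,0],
    [-0.1,-9,0]
  ],
  "turn": [0,0,0,0,0,0,0,0],
  "fingers": 0.3
}}

```text
time: 9.5
tool_pos: [526.3, 174.1, 347.7]
eef_rot: [-0.5, -0.499, 0.506, 0.494]
force: [0.0, 0.2, -0.3]
finger_gap: 57.0
```

```bash
python3 - <<'E'
from go import *
p=np.load('p.npy')
delta(toW(p,[-135,0,186])[0]+[0,0,100],p[2])
E
```

```text
t 9.5 pos [526.3 174.1 347.7] gap 57.0 F [ 0.   0.2 -0.3] jawyaw 1.583 y axis [-0.001 -0.013 -1.   ] j [-0.76  0.17  0.38  1.65 -0.05  1.34  1.21]
turn needed about tool y:  1.557  or  -1.585
shift cm [-20.66   6.44  -3.16]
```

Call:
{"method": "send_rows", "body": {
  "xyz": [
    [-3,0,0],
    [-6,0,-0.5],
    [-9,1,-1],
    [-12,2,-1.5],
    [-15,3,-2],
    [-18,4,-2.5],
    [-20.6,5,-3],
    [-20.6,6,-3.1]
  ],
  "turn": [0.14,0.28,0.42,0.56,0.7,0.84,0.98,1.12]
}}

```text
time: 10.3
tool_pos: [559.7, -37.0, 290.5]
eef_rot: [0.694, 0.157, -0.159, -0.684]
force: [-0.5, -1.0, -0.2]
finger_gap: 57.0
```

```bash
python3 - <<'E'
from go import *
p=np.load('p.npy')
delta(toW(p,[-135,0,186])[0]+[0,0,60],p[2])
E
```

```text
t 10.3 pos [559.7 -37.  290.5] gap 57.0 F [-0.5 -1.  -0.2] jawyaw 0.451 y axis [ 0.    -0.015 -1.   ] j [-0.58  0.23  0.64  1.75 -0.13  1.21  0.54]
turn needed about tool y:  0.425  or  -2.717
shift cm [0.25 4.44 0.4 ]
```

Call:
{"method": "send_rows", "body": {
  "xyz": [
    [0,0,0.4],
    [0.2,0.5,0.4],
    [0.2,1.5,0.4],
    [0.2,3,0.4],
    [0.2,4,0.4],
    [0.2,4.4,0.4],
    [0.2,4.4,0.4],
    [0.2,4.4,0.4]
  ],
  "turn": [0.14,0.28,0.425,0.425,0.425,0.425,0.425,0.425]
}}

```text
time: 11.1
tool_pos: [560.1, -33.2, 246.8]
eef_rot: [0.712, 0.009, -0.009, -0.702]
force: [-1.1, -0.1, 0.0]
finger_gap: 56.9
```

```bash
cat > look.py <<'E'
from go import *
from bench import viewer
import sys
p=np.load('p.npy'); n=sys.argv[1]; z=float(sys.argv[2])
s=readout.get_state()
im=viewer.grab_frame('wrist')[:,:,::-1].copy()
c=wc(viewer.get_calibration('wrist'),s['tool_pos'],s['eef_rot'])
a=viewer.grab_frame('scene')[:,:,::-1]
cv2.imwrite(f'pics/s{n}.png',cv2.resize(a[110:310,210:410],(600,600),interpolation=cv2.INTER_CUBIC))
for P in [[-135,0,186],[-135,42,186],[-135,-42,186],[-160,210,152]]:
    u=proj(c,toW(p,P))[0]; print(u.round(0)); cv2.drawMarker(im,tuple(int(x) for x in u),(0,0,255),0,8)
cv2.imwrite(f'pics/w{n}.png',im)
delta(toW(p,[-135,0,186])[0]+[0,0,z],p[2])
E
python3 look.py 8 -30
```

```text
[284. 214.]
[284. 163.]
[284. 260.]
[250. -70.]
t 11.2 pos [560.2 -33.2 247. ] gap 57.0 F [-0.2 -0.4  0.5] jawyaw 0.026 y axis [ 0.001 -0.015 -1.   ] j [-0.63  0.28  0.7   1.81 -0.18  1.12  0.16]
turn needed about tool y:  -0.0  or  3.141
shift cm [-0.01  9.1   0.16]
```

View pics/w8.png

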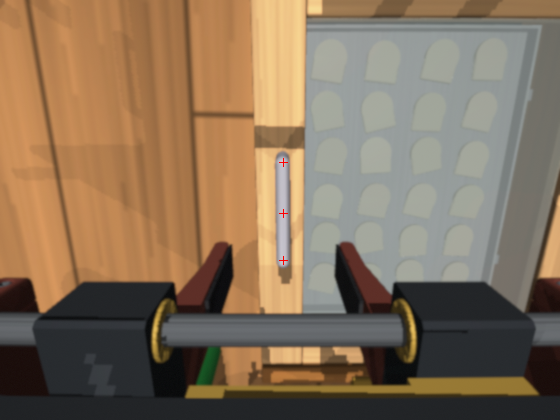

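View pics/s8.png

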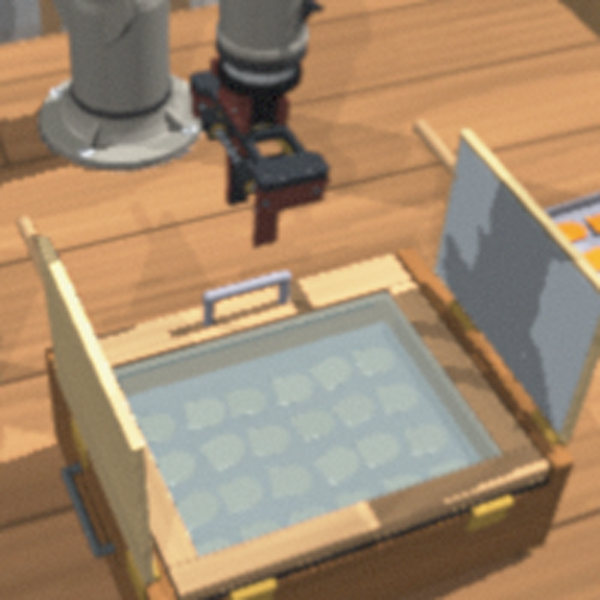

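The handle bar (283,154–265) lies exactly under the marks. The left wing stays upright after release. I go down.

Call:
{"method": "send_rows", "body": {
  "xyz": [
    [0,1.5,0.1],
    [0,3,0.1],
    [0,4.5,0.1],
    [0,6,0.1],
    [0,7.5,0.1],
    [0,8.5,0.15],
    [0,9.1,0.15],
    [0,9.1,0.15]
  ],
  "turn": [0,0,0,0,0,0,0,0]
}}

```text
time: 12.0
tool_pos: [560.0, -33.1, 155.4]
eef_rot: [0.712, 0.009, -0.009, -0.702]
force: [0.1, 0.2, 0.5]
finger_gap: 57.2
```

```bash
python3 look.py 9 -42
```

```text
[284. 264.]
[284. 189.]
[284. 329.]
[ 231. -178.]
t 12.1 pos [560.6 -33.2 156.4] gap 57.0 F [ 0.4  0.2 -0.2] jawyaw 0.025 y axis [ 0.002 -0.015 -1.   ] j [-0.57  0.39  0.66  1.91 -0.27  0.94  0.23]
turn needed about tool y:  -0.0  or  3.141
shift cm [-0.04  1.24  0.04]
```

View pics/w9.png

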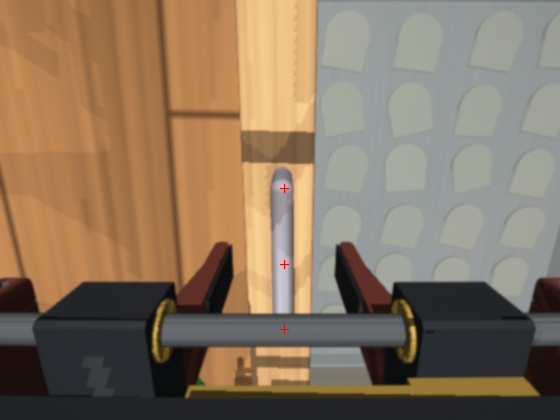

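View pics/s9.png

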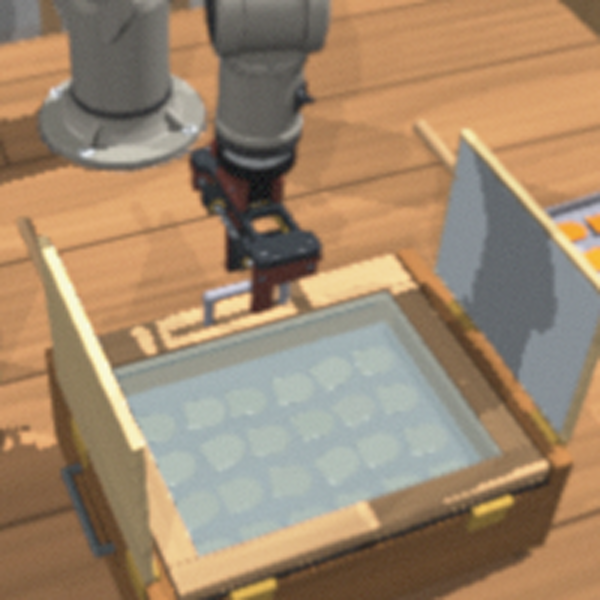

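Both fingers straddle the bar (mark 284,264) with no contact. I go down 12 mm more, then close.

Call:
{"method": "send_rows", "body": {
  "xyz": [
    [0,0.3,0],
    [0,0.6,0],
    [0,0.9,0],
    [0,1.2,0],
    [0,1.2,0],
    [0,1.2,0],
    [0,1.2,0],
    [0,1.2,0]
  ],
  "turn": [0,0,0,0,0,0,0,0]
}}

```text
time: 12.9
tool_pos: [560.7, -33.3, 144.5]
eef_rot: [0.712, 0.01, -0.008, -0.702]
force: [-0.0, -0.3, -0.3]
finger_gap: 57.0
```

Call:
{"method": "send_rows", "body": {
  "xyz": [
    [0,0,0],
    [0,0,0],
    [0,0,0],
    [0,0,0],
    [0,0,0],
    [0,0,0],
    [0,0,0],
    [0,0,0]
  ],
  "turn": [0,0,0,0,0,0,0,0],
  "fingers": -1
}}

```text
time: 13.7
tool_pos: [559.2, -33.4, 144.3]
eef_rot: [0.712, 0.009, -0.009, -0.702]
force: [-5.0, 0.7, 4.3]
finger_gap: 10.7
```

```bash
python3 look.py 10 -42
```

```text
[286. 273.]
[286. 193.]
[286. 342.]
[ 228. -201.]
t 13.8 pos [559.2 -33.4 144.3] gap 11.2 F [-5.7  1.   4.4] jawyaw 0.025 y axis [-0.001 -0.014 -1.   ] j [-0.57  0.4   0.65  1.92 -0.28  0.92  0.24]
turn needed about tool y:  -0.0  or  3.141
shift cm [0.11 0.03 0.04]
```

View pics/s10.png

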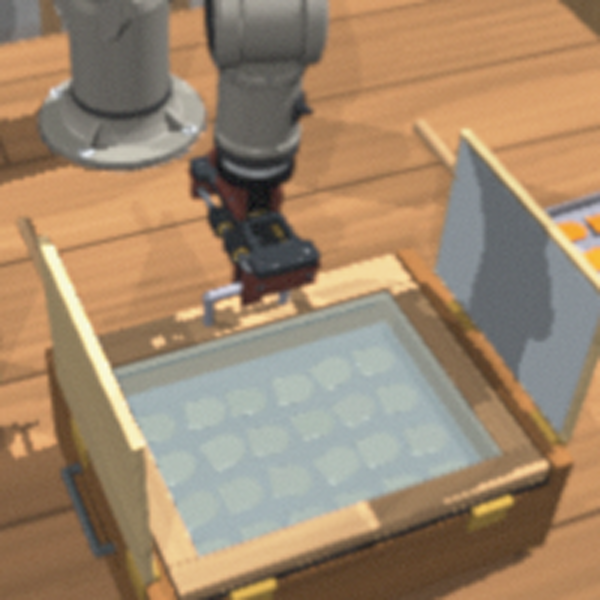

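Call:
{"method": "send_rows", "body": {
  "xyz": [
    [0,-0.1,0],
    [0,-0.2,0],
    [0.05,-0.3,0],
    [0.05,-0.4,0],
    [0.1,-0.5,0],
    [0.1,-0.6,0],
    [0.15,-0.7,0],
    [0.15,-0.8,0]
  ],
  "turn": [0,0,0,0,0,0,0,0]
}}

```text
time: 14.6
tool_pos: [560.7, -33.4, 151.8]
eef_rot: [0.712, 0.008, -0.009, -0.702]
force: [3.9, -1.3, -11.5]
finger_gap: 11.3
```

Call:
{"method": "send_rows", "body": {
  "xyz": [
    [0,-0.1,0],
    [0.05,-0.2,0],
    [0.05,-0.3,0],
    [0.1,-0.4,0],
    [0.1,-0.5,0],
    [0.15,-0.6,0],
    [0.15,-0.7,0],
    [0.2,-0.8,0]
  ],
  "turn": [0,0,0,0,0,0,0,0]
}}

```text
time: 15.4
tool_pos: [562.6, -33.3, 159.9]
eef_rot: [0.712, 0.008, -0.01, -0.702]
force: [2.3, -2.3, -6.8]
finger_gap: 11.0
```

```bash
python3 look.py 11 -15
```

```text
[279. 260.]
[279. 186.]
[280. 324.]
[ 227. -171.]
t 15.5 pos [562.6 -33.3 159.9] gap 11.4 F [ 2.4 -2.3 -6.5] jawyaw 0.025 y axis [-0.002 -0.015 -1.   ] j [-0.57  0.39  0.66  1.9  -0.27  0.95  0.23]
turn needed about tool y:  -0.0  or  3.141
shift cm [-0.23 -1.11  0.03]
```

View pics/s11.png

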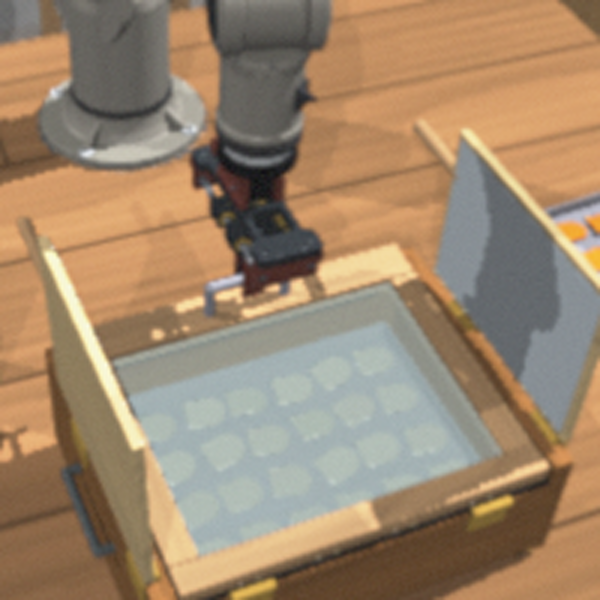

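View pics/w11.png

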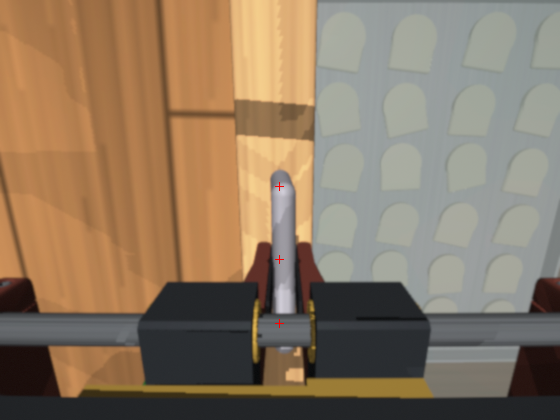

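The lid's front edge is lifting with the grip: the lid's dark side (390,285) now shows above the case. I go 10.5 mm further.

Call:
{"method": "send_rows", "body": {
  "xyz": [
    [0.05,-0.15,0],
    [0.05,-0.3,0],
    [0.1,-0.5,0],
    [0.15,-0.7,0],
    [0.2,-0.85,0],
    [0.25,-1.0,0],
    [0.25,-1.05,0],
    [0.25,-1.05,0]
  ],
  "turn": [0,0,0,0,0,0,0,0]
}}

```text
time: 16.3
tool_pos: [565.4, -33.2, 170.6]
eef_rot: [0.712, 0.009, -0.009, -0.702]
force: [5.0, -2.2, -7.4]
finger_gap: 11.0
```

```bash
python3 look.py 12 -15; python3 - <<'E'
from h import *
from bench import viewer
p=np.load('p.npy');S=viewer.get_calibration('scene')
# predicted scene crop px of handle bar ends, lid top front corners vs opening
for h in [0,10,20,30,40]:
    th=np.arcsin(h/310)
    def L(x,y,z): # lid frame offset rel hinge
        return [150+x*np.cos(th)+z*np.sin(th), y, 130-x*np.sin(th)+z*np.cos(th)]
    print(h,[((proj(S,toW(p,L(*q)))[0]-[210,110])*3).round(1) for q in [(-285,-42,56),(-310,185,20),(-310,-185,20)]])
E
```

```text
[275. 252.]
[274. 182.]
[276. 313.]
[ 225. -153.]
t 16.4 pos [565.4 -33.2 170.5] gap 11.2 F [ 5.2 -2.5 -8.3] jawyaw 0.025 y axis [-0.001 -0.015 -1.   ] j [-0.58  0.38  0.66  1.88 -0.26  0.97  0.22]
turn needed about tool y:  -0.001  or  3.141
shift cm [-0.51 -0.05  0.04]
0 [array([209.2, 295.4]), array([393.8, 251.5]), array([ 68.2, 340.2])]
10 [array([210. , 290.2]), array([395.1, 245.2]), array([ 67.7, 333.9])]
20 [array([210.9, 285.1]), array([396.7, 239. ]), array([ 67.3, 327.8])]
30 [array([212. , 280.2]), array([398.4, 233. ]), array([ 67.1, 321.8])]
40 [array([213.2, 275.5]), array([400.2, 227. ]), array([ 66.9, 316. ])]
```

View pics/s12.png

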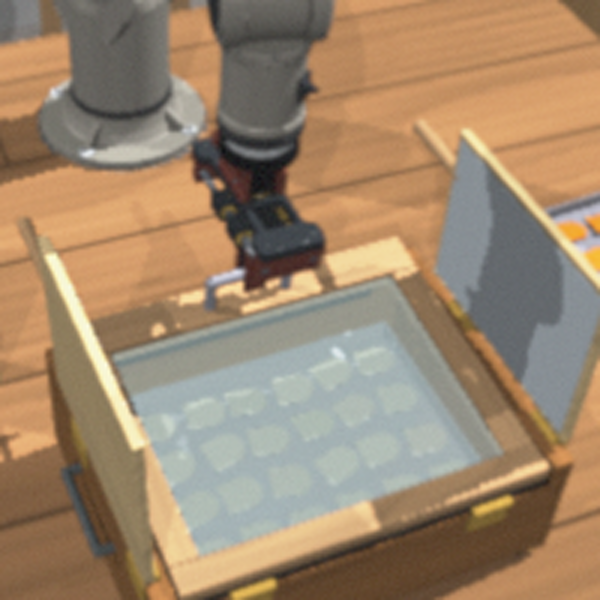

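```bash
python3 - <<'E'
import cv2,numpy as np
o=[cv2.resize(cv2.imread(f'pics/s{n}.png')[220:320,330:430],(400,400)) for n in (10,12)]
# template shift of front lid-frame strip
a=cv2.cvtColor(cv2.imread('pics/s10.png'),cv2.COLOR_BGR2GRAY);b=cv2.cvtColor(cv2.imread('pics/s12.png'),cv2.COLOR_BGR2GRAY)
for (x0,x1,y0,y1) in [(385,415,240,275),(203,216,283,312)]:
    r=cv2.matchTemplate(b[y0-40:y1+15,x0-12:x1+12],a[y0:y1,x0:x1],cv2.TM_CCOEFF_NORMED);_,m,_,l=cv2.minMaxLoc(r);print(m,l[0]-12,l[1]-40)
cv2.imwrite('pics/cmp.png',np.hstack(o))
E
```

```text
0.9541983008384705 5 -18
0.9281707406044006 2 -14
```

View pics/cmp.png

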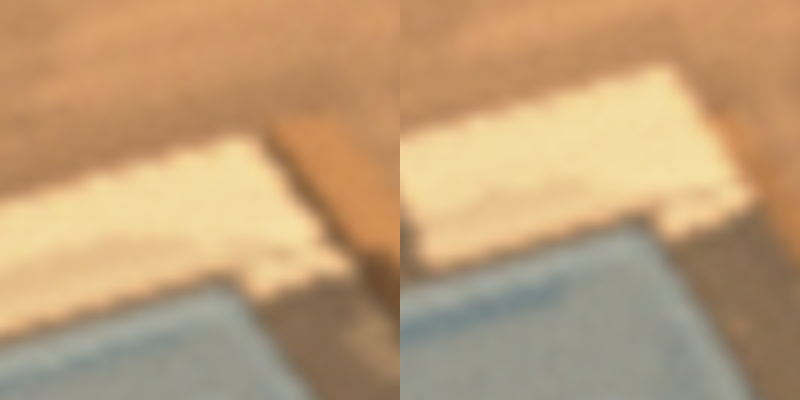

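The corner moved 18 px and the handle 14 px, which puts the lid about 28–29 mm open. The grip is at rest and both wings look upright, so I hand in.

```bash
python3 - <<'E'
from bench import readout,ticket
s=readout.get_state();print(s['time'],s['tool_pos'],s['joint_vel'].round(3),s['finger_gap'],s['force'])
print(ticket.job_done())
E
```

```text
16.4 [565.38721159 -33.23083637 170.49249494] [-0.    -0.     0.001 -0.    -0.001 -0.    -0.001] 11.22444339988451 [ 5.1533708  -2.48178598 -8.34714028]
the job is handed in; nothing more can be done
None
```

I swung the left mirror wing upright by its peg, then gripped the lid handle, eased the lid off its seal and held it open at the front. I handed the job in at 16.4 s while still holding it; no verdict was reported.

Last checks:
- **Lid opening:** the scene picture put the front edge about 28–29 mm open. The 26 mm rise of the tool agrees with that.
- **Grip:** the fingers read 11.2 mm on the 12 mm bar, with about 8 N of downward load, and the arm was at rest.
- **Left wing:** about 1.56 rad, from its corner in the scene picture; it still stood there after I let go.
- **Right wing:** about 1.585 rad, measured at the start. I never touched it and it looked unchanged at the end.
- **Tray, jar and bowl:** never approached or touched, though I did not re-measure their positions at the end.

**What disagreed:** the first grip on the peg closed on nothing. The fingertips really end about 24 mm behind the stated tool point. I went about 25 mm lower for the second try, and both later grips held. The handle's spot from the single overhead picture was also about 2 mm off the combined fit, which I used.

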